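Step the pill dispenser on to its marker post

TASK

On the sill is a round orange pill dispenser with a pointer dial under a clear cover. Press its step button over and over, letting it come right up each time, until the pointer stands at the tall marker post on the rim, and leave the button released. Leave the glass jar standing where it is.

Things in the scene. Friction and masses are not known exactly. Their poses are not given: they have to be found in the camera images.
- step_button (a point): Top centre of the white push button, 32 mm across, 58 mm above the sill, on the dispenser's square lug, 100 mm from the dial's axis; 40 mm collar round it, 44 mm high. Pressed straight down 10 mm; spring return, about 4 N to its stop (20 N does no harm). Each full press, then fully up, turns the dial one eighth turn clockwise from above, on the down stroke; a part press less. No turning back.
- pointer_tip (a point): Tip of the black pointer on the white dial under the clear cover (114 mm across, top 50 mm above the sill) of the fixed round orange dispenser (150 mm across, 36 mm high). Tip 50 mm from the dial's upright axis, 45 mm above the sill; x axis points from the dial's axis out along the pointer, z up. Starts 2 to 5 presses short of the post; if it passes, go on round again.
- mark_post (a point): Top centre of the marker post: the one tall, thick stud (14 mm thick, top 70 mm above the sill) of the eight grey studs set every 45 degrees on the dispenser's rim; the other seven are 8 mm thick and 5 mm tall. It stands 66 mm from the dial's axis. When the pointer points straight at it, the tip is 16 mm from it in plan.
- jar_mid (a point): Centre (half-way up) of the loose glass jar, 68 mm across, 100 mm tall, near the dispenser; not to be knocked. Other bystanders: a squat orange tin with no button, a spoon rest, a small white buzzer with a 20 mm push (not the step button), a tray with a mug and a tablet jar, a hook rail with cups.
Not all that is in view belongs to the job. What is shaped like the part that bears step_button but green is not meant.

How it is judged (in metres and radians):
At the end, for the whole second after the job is handed in: The pointer points at the tall marker post within about 16 degrees (tip within 22.5 mm of the post in plan, 16 mm when exact) and the step button is up again (top within 2.5 mm of its rest height of 58 mm) (horizontal distance between pointer_tip and mark_post below 0.0225 m and height (world z) of step_button above 0.0555 m); the robot touches nothing.
It fails at once if the glass jar is pushed more than 20 mm or tipped over (distance of jar_mid from where it was at the start of the episode above 0.02 m or angle between jar_mid's own z axis and vertical above 0.35 rad).
It also fails if it takes over 42 s, if anything falls off the work surface, if the arm or the gripper's body presses on something with over 40 N, if the wrist force passes 120 N, or if a joint passes its speed limit or range.

ROBOT

A 7-joint arm with a two-finger parallel gripper is mounted at the origin on the work surface. World frame = base frame: x ahead of the robot, y to its left, z up, the work surface at z = 0. Lengths are in mm, angles in rad, forces in N, time in s.
With the tool pointing down it reaches from about 375 to 925 mm from the base axis. Payload 3.1 kg.
Tool frame: the origin (TCP) lies at the very end of the fingers, on their centre line; the grasp point (between the pads) lies 19 mm behind it; z points along the fingers, y is the direction in which the jaws open and shut (so a half turn about z gives the same grasp; the last joint's range is limited). The gripper opens to 85 mm and grips with 20 to 120 N. Pads are 22 mm wide; open, the fingers measure 114 mm over their backs; the gripper's body (76 mm by 85 mm) begins 54 mm behind the grasp point. The pads swing forward as they close: fully open they stand 13 mm farther back than shut.
Start: joints at [1.234, 0.383, 0.044, 1.598, -0.018, 1.161, -0.05], TCP at [153.769, -631.552, 231.269] pointing down, gripper open.
Joint ranges: [-2.61, 2.61], [-0.41, 2.15], [-1.48, 1.57], [0, 2.5], [-1.57, 4.71], [0.05, 1.97], [-2.85, 2.85]. Speed limits (rad/s): [2.79, 2.79, 3.14, 3.14, 3.14, 3.14, 3.14].

INTERFACE

Orientations are given as [roll, pitch, yaw] about the fixed x, y, z axes, in that order (R = Rz(yaw) Ry(pitch) Rx(roll)).
In Python, from rig import read_state, grab_frame, close_job, cut_out gives the robot as it stands. The module is installed in compiled form; this text tells all that it offers.
- The arm moves only by the tool carry_out, never from a script. Its argument "moves" is a list of rows, each an object with "hand": the closure in counts, from 0 (fully open) to 255 (shut); "offset": the shift along the tool's x, y, z in m, a list of three; "yaw": the turn about the tool's z in degrees. A call has 1 to 8 rows; each row is the pose to reach, as a shift and turn from the pose commanded when the call began, along the tool's axes at that moment; what a row does not reach only later rows make up. A row lasts 1/8 s, in which the tool goes at most 62.5 mm and 10.7 degrees, less where a joint would pass 70% of its speed; a pose out of reach is approached as far as the arm can. A call with a gripper value outside its range is refused whole. The fingers move at their own pace and stop on an object; "grip_force" is the grip in N (left out, the last holds). Time passes only in rows, so rows that repeat a pose let the fingers close. It gives the time, the measured TCP pose, the force and the opening at its end, in the units of the state.
- read_state(): the state, without advancing time (a new reading comes with each control period).
- grab_frame(name): name is "scene" or "top"; returns a dict with "pixels" (480x640x3 uint8, red, green, blue), "fovy" (degrees; the focal length in pixels is half the picture's height over the tangent of half this angle, whatever the lens; pixels are square), "cx", "cy" (the principal point, pixels), "D" ([k1, k2, p1, p2, k3] as OpenCV has them; the pictures are not rectified), "R" (3x3) and "t" (3): a world point X has camera coordinates R X + t. Camera axes: x right, y down, z forward; pixel columns grow to the right and rows downward; lengths in mm; the calibration is good to about 2 mm. A picture is of the moment at which its call begins. There is no depth.
- close_job(): hands the job in, once; it reports no verdict.
Trained networks look in the newest picture that a camera, given by its name, has taken for a name from the list of things; names that differ only in an ending like _2 or _b are one class to them, and where a whole thing is asked for, a point or a joint stands for the part that bears it (a point fixed in the world has none). Each returns a list of dicts, best first, with "p" (0 to 1); they miss things now and then, are a little off and sometimes report something else, mostly with a low value. They report only what shows in the picture. A call takes as long as a camera call. They do not tell look-alikes from the thing itself.
- cut_out(camera, thing): "region" (480x640 bool, what is visible of it) and "extent" ([left, top, right, bottom] in pixels, round what is visible of it).
The state is a dict: "clock": time; "qpos": joint angles; "joint_vel": joint speeds; "joint_efforts": joint torques, N m; "eef_pos": TCP position; "tool_rot": TCP orientation; "force": force on the tool from outside, world axes, zero at the start; "moment": the same for the moment, N m; "opening": finger opening in mm.
Only numpy, scipy, OpenCV 4.12 (cv2) and the standard library are available. Lean on these libraries where they do the work, as an engineer would, in place of code of your own. Each camera call takes 0.05 s, during which the arm holds its last target. There are 200 camera calls.

## Working session

There is one attempt and no reset: what is moved stays moved. The work goes in short steps, Python scripts to look and compute and a tool call to move; the robot and the scene stay as the last step left them, time stands still between calls to the robot, and variables do not carry over. Pictures are saved under pics/ and viewed, about 8 in all and at most 12, crops included, and the job is handed in when it is done.

Besides the shell and the picture viewer there is one more tool, called by a JSON object that holds its "api" and its "payload", one argument or row to a line. carry_out: Moves the arm, as the interface text tells. Its arguments: {"type":"object","properties":{"moves":{"type":"array"},"grip_force":{"type":"number"}},"required":["moves"]}

```bash
mkdir -p pics; cat > h.py <<'E'
import numpy as np, cv2
from rig import read_state, grab_frame, close_job, cut_out
def K(f):
    F=240/np.tan(np.radians(f["fovy"])/2); return np.array([[F,0,f["cx"]],[0,F,f["cy"]],[0,0,1.]])
def world(f,uv,z):
    n=cv2.undistortPoints(np.array([[uv]],float),K(f),np.array(f["D"],float))[0,0]
    R=np.array(f["R"]);t=np.array(f["t"]); d=R.T@np.array([n[0],n[1],1]); c=-R.T@t
    return c+d*(z-c[2])/d[2]
def pix(f,X):
    return cv2.projectPoints(np.array([X],float),cv2.Rodrigues(np.array(f["R"],float))[0],np.array(f["t"],float),K(f),np.array(f["D"],float))[0][0,0]
def save(f,n): cv2.imwrite("pics/"+n+".png",f["pixels"][...,::-1])
E
python3 - <<'E'
from h import *
for c in("top","scene"):
    f=grab_frame(c); save(f,c+"0")
    print(c,-np.array(f["R"]).T@f["t"])
    for th,z in(("step_button",58),("pointer_tip",45),("mark_post",70),("jar_mid",50)):
        for r in cut_out(c,th)[:3]:
            v,u=np.nonzero(r["region"]); m=(u.mean(),v.mean()); print(th,round(r["p"],2),np.round(r["extent"]),np.round(m),np.round(world(f,m,z)))
s=read_state();print(s)
E
```

```text
top [ 514.98750046   30.43917345 1222.10187495]
step_button 0.76 [225. 305. 243. 316.] [235. 310.] [497. 199.  58.]
step_button 0.7 [390. 208. 406. 225.] [398. 217.] [ 678. -127.   58.]
mark_post 0.55 [286. 289. 296. 296.] [291. 292.] [531.  87.  70.]
jar_mid 0.68 [199. 185. 243. 224.] [219. 204.] [711. 232.  50.]
scene [ 936.33782769 -275.13484422  760.90454208]
step_button 0.84 [328. 127. 347. 151.] [337. 136.] [504. 196.  58.]
step_button 0.77 [254. 323. 278. 351.] [264. 335.] [ 684. -130.   58.]
step_button 0.29 [422. 165. 471. 231.] [447. 198.] [717. 226.  58.]
mark_post 0.43 [301. 175. 311. 195.] [302. 185.] [544.  77.  70.]
{'clock': 0.5, 'qpos': array([ 1.23419239,  0.38290652,  0.04394039,  1.59795373, -0.01788848,
        1.16120802, -0.04991374]), 'joint_vel': array([ 1.27391231e-03, -2.87766019e-04, -9.81365792e-04, -6.07264259e-05,
        4.23808306e-04,  5.76052514e-04,  1.32026983e-03]), 'joint_efforts': array([-1.02050806e-03, -4.32933283e+01,  1.02129981e+00, -2.49575168e+01,
        1.04465100e-02,  3.30741954e-03, -3.79157058e-06]), 'eef_pos': array([ 153.7363173 , -631.52904974,  231.24065054]), 'tool_rot': array([-3.14151041e+00,  8.38672480e-06,  2.38802425e-01]), 'force': array([ 0.23948407, -0.14449862, -0.02315247]), 'moment': array([-0.02869386,  0.01162956, -0.00660166]), 'opening': 85.36267212806112}
```

View pics/top0.png

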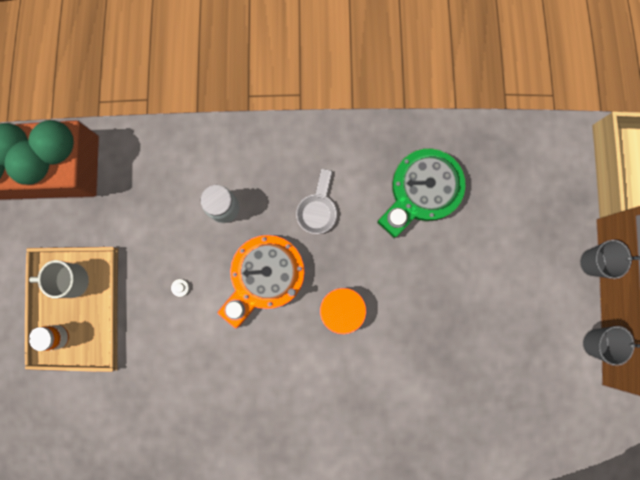

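View pics/scene0.png

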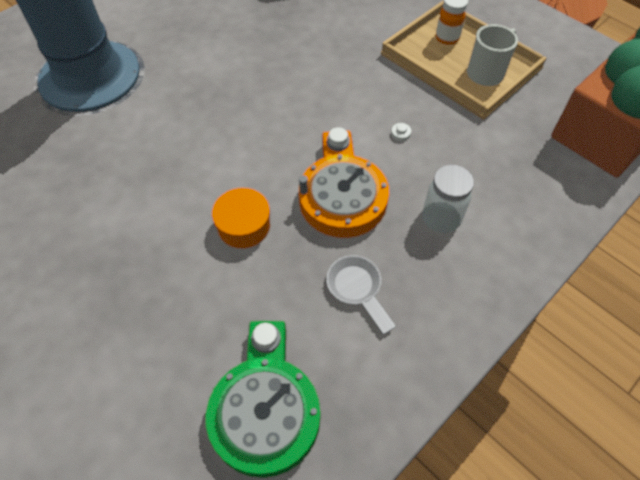

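Top view: the orange dispenser's dial is at about (267,271), its button at (235,310) and the tall post at (291,292). The pointer points left, with its tip near (248,272). The jar is at (217,203). I'll refine the geometry once before moving.

```bash
python3 - <<'E'
from h import *
for c,rois in(("top",[(222,298,248,322)]),("scene",[(325,122,352,152)])):
    f=grab_frame(c); hsv=cv2.cvtColor(f["pixels"],cv2.COLOR_RGB2HSV)
    l,t,r,b=rois[0]; m=(hsv[t:b,l:r,1]<50)&(hsv[t:b,l:r,2]>190); v,u=np.nonzero(m)
    print(c,"btn",m.sum(),u.mean()+l,v.mean()+t,world(f,(u.mean()+l,v.mean()+t),57), u.min()+l,u.max()+l,v.min()+t,v.max()+t)
    if c=="top":
        O=((hsv[...,0]<14)&(hsv[...,1]>170)).astype(np.uint8); O[:, 310:]=0;O[:225]=0;O[:,:215]=0; O[300:,:252]=0
        p=cv2.findNonZero(O)
        (e,rad)=cv2.minEnclosingCircle(p); C=world(f,e,36); print("axis",e,rad,C)
        M=world(f,(291,292),70); P=world(f,(247,272),45); a=lambda X:np.degrees(np.arctan2(*(X-C)[[1,0]]))
        B=world(f,(u.mean()+l,v.mean()+t),57)
        print("post",M,np.hypot(*(M-C)[:2]),a(M),"ptr",a(P),np.hypot(*(P-C)[:2]),"btn",a(B),np.hypot(*(B-C)[:2]))
    cr=f["pixels"][225:335,205:320] if c=="top" else f["pixels"][110:245,285:405]
    cv2.imwrite(f"pics/{c}1.png",cv2.resize(cr,None,fx=5,fy=4.4 if 0 else 5,interpolation=cv2.INTER_CUBIC)[...,::-1][:600])
E
```

```text
top btn 212 233.23584905660377 309.6509433962264 [497.03079494 202.18572583  57.        ] 226 241 301 318
axis (262.862060546875, 275.137939453125) 42.24653244018555 [565.79638095 144.8027432   36.        ]
post [530.75005502  86.56139479  70.        ] 67.97278591648876 -121.03713295339405 ptr 78.62482927241079 31.70191178626004 btn 140.15593466161073 89.56289698459875
scene btn 194 337.9226804123711 133.7164948453608 [500.48856244 201.63727588  57.        ] 329 347 127 140
```

View pics/top1.png

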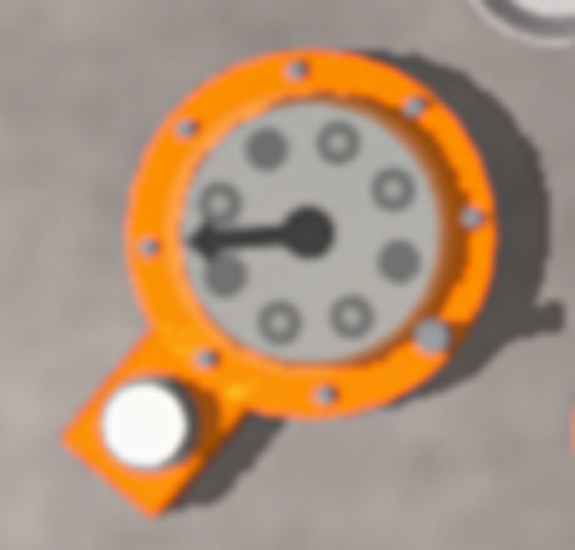

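{"api": "carry_out", "payload": {
  "moves": [
    {"hand":255,"offset":[0.037,-0.048,0],"yaw":0},
    {"hand":255,"offset":[0.073,-0.096,0],"yaw":0},
    {"hand":255,"offset":[0.11,-0.144,0],"yaw":0},
    {"hand":255,"offset":[0.147,-0.192,0],"yaw":0},
    {"hand":255,"offset":[0.183,-0.24,0],"yaw":0},
    {"hand":255,"offset":[0.22,-0.288,0],"yaw":0},
    {"hand":255,"offset":[0.25,-0.33,0],"yaw":0},
    {"hand":255,"offset":[0.28,-0.375,0],"yaw":0}
  ]
}}

```text
clock: 1.6
eef_pos: [337.8, -199.5, 231.8]
tool_rot: [3.14, -0.001, 0.239]
force: [1.2, -0.1, 1.0]
opening: 0.0
```

The crop shows the pointer at the left-hand stud (150,246) and the tall post at (433,336). That is 5 studs clockwise, so 5 presses. The button is at about (499, 201.5) mm.

{"api": "carry_out", "payload": {
  "moves": [
    {"hand":255,"offset":[0.036,-0.05,0],"yaw":0},
    {"hand":255,"offset":[0.072,-0.101,0],"yaw":0},
    {"hand":255,"offset":[0.108,-0.151,0],"yaw":0},
    {"hand":255,"offset":[0.144,-0.201,0],"yaw":0},
    {"hand":255,"offset":[0.18,-0.252,0],"yaw":0},
    {"hand":255,"offset":[0.216,-0.302,0],"yaw":0},
    {"hand":255,"offset":[0.2525,-0.3525,0.04],"yaw":0},
    {"hand":255,"offset":[0.2525,-0.3525,0.08],"yaw":0}
  ]
}}

```text
clock: 2.6
eef_pos: [501.4, 207.2, 152.6]
tool_rot: [-3.137, -0.007, 0.244]
force: [0.3, -0.2, -0.3]
opening: -0.1
```

{"api": "carry_out", "payload": {
  "moves": [
    {"hand":255,"offset":[0,0,0.04],"yaw":0},
    {"hand":255,"offset":[0,0,0.07],"yaw":0},
    {"hand":255,"offset":[0,0,0.07],"yaw":0}
  ]
}}

```text
clock: 2.98
eef_pos: [496.9, 200.1, 78.9]
tool_rot: [3.141, 0.006, 0.239]
force: [0.0, -0.4, 0.2]
opening: 0.1
```

```bash
python3 - <<'E'
from h import *
s=read_state();print(s["eef_pos"],s["force"])
f=grab_frame("scene");save(f,"s2"); cr=f["pixels"][60:260,230:480]
print(pix(f,s["eef_pos"]),pix(f,[499,201.5,58]))
cv2.imwrite("pics/s2c.png",cv2.resize(cr,None,fx=3,fy=3,interpolation=cv2.INTER_CUBIC)[...,::-1])
E
```

```text
[496.89911093 200.11671616  78.93174537] [ 0.00292064 -0.37840044  0.22078183]
[336.10279226 124.04754588] [337.25475091 132.89203553]
```

View pics/s2c.png

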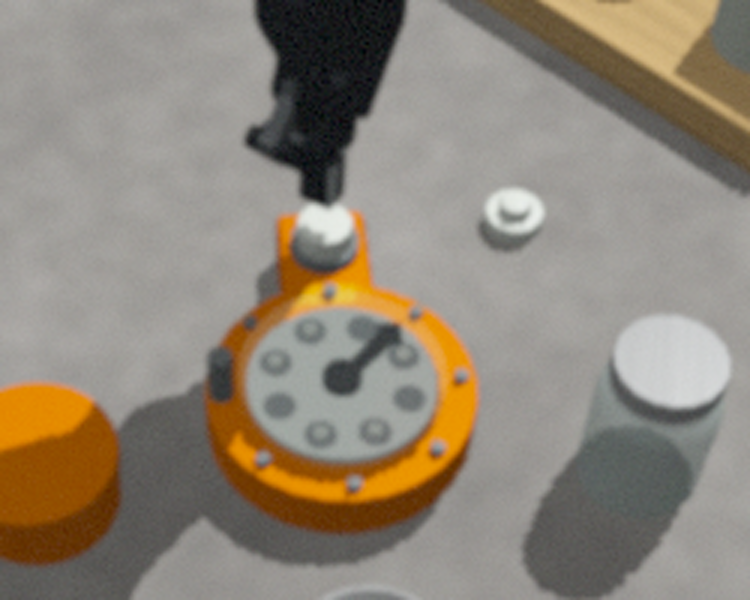

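The finger tip, at about (325,200) in the crop, is right above the button at (325,235). First press, then look at the force.

{"api": "carry_out", "payload": {
  "moves": [
    {"hand":255,"offset":[0,0,0.018],"yaw":0},
    {"hand":255,"offset":[0,0,0.028],"yaw":0},
    {"hand":255,"offset":[0,0,0.035],"yaw":0},
    {"hand":255,"offset":[0,0,0.035],"yaw":0},
    {"hand":255,"offset":[0,0,0.035],"yaw":0}
  ]
}}

```text
clock: 3.65
eef_pos: [500.1, 201.4, 48.0]
tool_rot: [3.14, -0.002, 0.239]
force: [-1.7, -1.9, 10.2]
opening: -0.1
```

{"api": "carry_out", "payload": {
  "moves": [
    {"hand":255,"offset":[0,0,-0.015],"yaw":0},
    {"hand":255,"offset":[0,0,-0.03],"yaw":0},
    {"hand":255,"offset":[0,0,-0.03],"yaw":0},
    {"hand":255,"offset":[0,0,-0.03],"yaw":0}
  ]
}}

```text
clock: 4.15
eef_pos: [498.9, 201.1, 76.2]
tool_rot: [3.141, 0.0, 0.239]
force: [0.9, 0.1, -0.2]
opening: 0.2
```

```bash
python3 - <<'E'
from h import *
s=read_state();print(s["eef_pos"],s["force"])
f=grab_frame("scene"); cr=f["pixels"][110:245,285:405]
cv2.imwrite("pics/s3c.png",cv2.resize(cr,None,fx=4,fy=4,interpolation=cv2.INTER_CUBIC)[...,::-1])
E
```

```text
[498.8905574  201.08599247  76.23755302] [ 0.91323705  0.14747572 -0.20238089]
```

View pics/s3c.png

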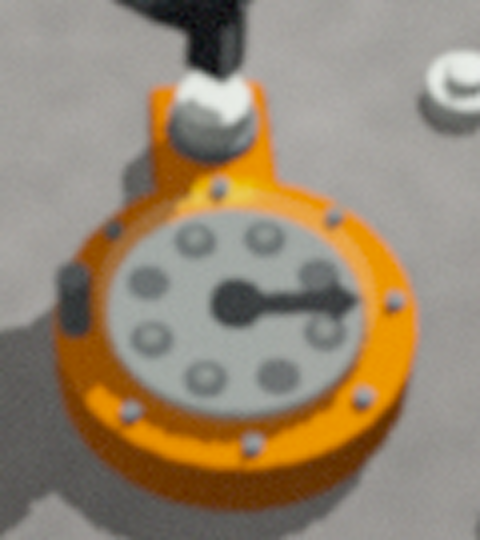

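The pointer moved one stud clockwise and now points at (395,300). The post is at (73,300), 4 more presses away. I'll do three, then check.

{"api": "carry_out", "payload": {
  "moves": [
    {"hand":255,"offset":[0,0,0.015],"yaw":0},
    {"hand":255,"offset":[0,0,0.025],"yaw":0},
    {"hand":255,"offset":[0,0,0.03],"yaw":0},
    {"hand":255,"offset":[0,0,0.03],"yaw":0},
    {"hand":255,"offset":[0,0,0.03],"yaw":0},
    {"hand":255,"offset":[0,0,0.015],"yaw":0},
    {"hand":255,"offset":[0,0,0],"yaw":0},
    {"hand":255,"offset":[0,0,0],"yaw":0}
  ]
}}

```text
clock: 5.2
eef_pos: [500.0, 201.8, 77.5]
tool_rot: [-3.141, -0.003, 0.239]
force: [0.5, -0.2, -0.9]
opening: 0.3
```

{"api": "carry_out", "payload": {
  "moves": [
    {"hand":255,"offset":[0,0,0.015],"yaw":0},
    {"hand":255,"offset":[0,0,0.025],"yaw":0},
    {"hand":255,"offset":[0,0,0.03],"yaw":0},
    {"hand":255,"offset":[0,0,0.03],"yaw":0},
    {"hand":255,"offset":[0,0,0.03],"yaw":0},
    {"hand":255,"offset":[0,0,0.015],"yaw":0},
    {"hand":255,"offset":[0,0,0],"yaw":0},
    {"hand":255,"offset":[0,0,0],"yaw":0}
  ]
}}

```text
clock: 6.2
eef_pos: [499.8, 201.8, 77.2]
tool_rot: [-3.141, -0.002, 0.239]
force: [0.8, -0.0, 0.5]
opening: 0.0
```

{"api": "carry_out", "payload": {
  "moves": [
    {"hand":255,"offset":[0,0,0.015],"yaw":0},
    {"hand":255,"offset":[0,0,0.025],"yaw":0},
    {"hand":255,"offset":[0,0,0.03],"yaw":0},
    {"hand":255,"offset":[0,0,0.03],"yaw":0},
    {"hand":255,"offset":[0,0,0.03],"yaw":0},
    {"hand":255,"offset":[0,0,0.015],"yaw":0},
    {"hand":255,"offset":[0,0,0],"yaw":0},
    {"hand":255,"offset":[0,0,0],"yaw":0}
  ]
}}

```text
clock: 7.2
eef_pos: [499.8, 201.8, 77.3]
tool_rot: [-3.141, -0.002, 0.239]
force: [0.6, 0.2, -0.2]
opening: -0.1
```

```bash
python3 - <<'E'
from h import *
s=read_state();print(s["eef_pos"],s["force"])
f=grab_frame("scene"); cr=f["pixels"][110:245,285:405]
cv2.imwrite("pics/s4c.png",cv2.resize(cr,None,fx=4,fy=4,interpolation=cv2.INTER_CUBIC)[...,::-1])
E
```

```text
[499.81890564 201.77575544  77.25947028] [ 0.57443883  0.19854198 -0.20045095]
```

View pics/s4c.png

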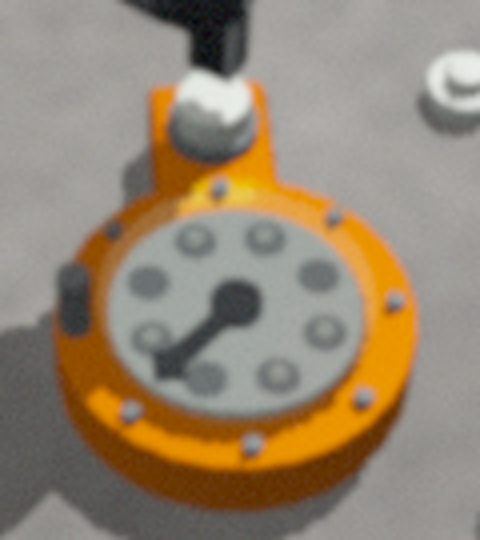

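The pointer is at the stud at (130,410), one short of the post at (73,300). One last press, then back off upward.

{"api": "carry_out", "payload": {
  "moves": [
    {"hand":255,"offset":[0,0,0.015],"yaw":0},
    {"hand":255,"offset":[0,0,0.025],"yaw":0},
    {"hand":255,"offset":[0,0,0.03],"yaw":0},
    {"hand":255,"offset":[0,0,0.03],"yaw":0},
    {"hand":255,"offset":[0,0,0.03],"yaw":0},
    {"hand":255,"offset":[0,0,0.015],"yaw":0},
    {"hand":255,"offset":[0,0,0],"yaw":0},
    {"hand":255,"offset":[0,0,-0.03],"yaw":0}
  ]
}}

```text
clock: 8.25
eef_pos: [497.5, 200.6, 105.6]
tool_rot: [-3.142, 0.004, 0.239]
force: [-0.4, -0.7, 0.4]
opening: 0.1
```

{"api": "carry_out", "payload": {
  "moves": [
    {"hand":255,"offset":[0,0,-0.05],"yaw":0},
    {"hand":255,"offset":[0,0.04,-0.09],"yaw":0},
    {"hand":255,"offset":[0,0.09,-0.12],"yaw":0},
    {"hand":255,"offset":[0,0.14,-0.12],"yaw":0},
    {"hand":255,"offset":[0,0.19,-0.12],"yaw":0},
    {"hand":255,"offset":[0,0.24,-0.12],"yaw":0},
    {"hand":255,"offset":[0,0.24,-0.12],"yaw":0},
    {"hand":255,"offset":[0,0.24,-0.12],"yaw":0}
  ]
}}

```text
clock: 9.25
eef_pos: [555.4, -31.4, 226.1]
tool_rot: [-3.14, 0.0, 0.239]
force: [0.3, 1.2, 0.1]
opening: -0.1
```

```bash
python3 - <<'E'
from h import *
s=read_state();print(s["eef_pos"],s["force"])
f=grab_frame("scene"); cr=f["pixels"][110:245,285:480]
cv2.imwrite("pics/s5c.png",cv2.resize(cr,None,fx=4,fy=4,interpolation=cv2.INTER_CUBIC)[...,::-1])
g=grab_frame("top")
for r in cut_out("top","jar_mid")[:1]: print(r["extent"])
hsv=cv2.cvtColor(f["pixels"],cv2.COLOR_RGB2HSV)[122:152,325:352]; v,u=np.nonzero((hsv[...,1]<50)&(hsv[...,2]>190)); print(len(u),u.mean()+325,v.mean()+122)
E
```

```text
[555.43045062 -31.40220016 226.10790504] [0.33003526 1.19165253 0.05651647]
[201.5, 186.9, 239.2, 220.1]
210 337.8666666666667 133.61904761904762
```

View pics/s5c.png

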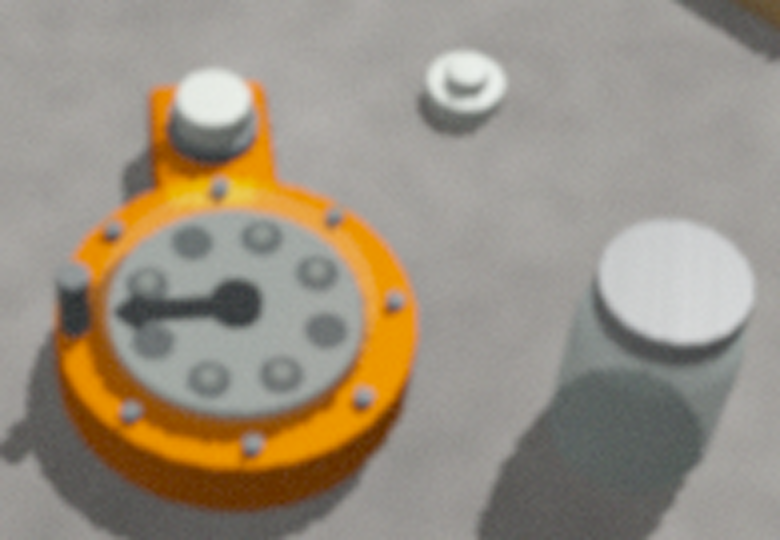

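The pointer tip at (118,312) points at the foot of the tall post (73,325). The button is up and the jar is standing where it was.

```bash
python3 -c "
from rig import close_job; print(close_job())"
```

```text
the job is handed in; nothing more can be done
None
```

I pressed the orange dispenser's step button five times with the closed fingers, letting it come fully up each time, and the job is handed in at about 9 s.

- **Pointer:** it points straight at the tall marker post in the last picture. I judged this by eye and did not measure the tip's distance from the post.
- **Button:** it is up again; its white top is within 0.2 pixel of its starting place in the scene camera.
- **Force:** the tool reading at the bottom of the first press was about 10 N. The arm ended well clear, touching nothing.
- **Jar:** it is standing where it was. The network's outline of it shifted by only 2 to 4 pixels, which is within its scatter.

**Check that disagreed:** my circle fit of the dial axis was about 10 mm off (it gave 90 mm to the button instead of 100), so I did not use it. I counted the presses from the studs in the pictures instead.

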